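Snap the lid onto the bread-roll tub

TASK

Close the wide round tub that holds the bread rolls: take the lid that fits it by its grip bar, lower it into the tub's mouth and press it down until it snaps fully home, with its flange flat on the rim, then let go. Do not drop or slam the lid on, keep the tub upright and about where it stands, and leave the narrower lid alone.

Things in the scene. Friction and masses are not known exactly. Their poses are not given: they have to be found in the camera images.
- tub_wide: Wider white round tub with bread rolls (to 50 mm up), loose, 0.8 kg. Origin: centre of underside, z up. Outer diameter 160, mouth 152, rim 80 up. Four sprung catches in the mouth: pressing the lid past takes about 15 N. Home, the flange is on the rim and the lid's origin 54 above the tub's; unpressed about 11 higher. Plug's taper centres a lid up to 6 off; any yaw fits.
- lid_wide: Wider white round press-in lid with a grey bar, 0.1 kg, standing on its plug on the bench. Origin: centre of plug's underside, z up. Going up: plug 0 to 26 mm (diameter 116 at the foot, tapering to 142 at 16), flat flange 26 to 30 (diameter 168), solid grip bar 30 to 60 across the centre, 66 long along the lid's x, 18 thick along its y.
- lid_narrow: Narrower white lid, same shape and heights and same grip bar, but flange diameter 116 mm, plug 64 to 90. Origin: centre of plug's underside, z up. It fits only a narrower empty tub (not listed, outer diameter 108, farther off); leave it alone.
Mind the look-alikes: they are no part of the job. Leave any green or red look-alike of the lid_wide alone.

How it is judged:
By the outcome, as a careful person would: the job done as asked, in the order asked, and still so for the second after the job is handed in, with the robot touching nothing.
It also fails if it takes over 35 s, if anything falls off the work surface, if the arm or the gripper's body presses on something with over 40 N, if the wrist force passes 120 N, or if a joint passes its speed limit or range.

ROBOT

A 6-joint arm with a two-finger parallel gripper is mounted at the origin on the work surface. World frame = base frame: x ahead of the robot, y to its left, z up, the work surface at z = 0. Lengths are in m, angles in degrees, forces in N, time in s.
With the tool pointing down it reaches from about 0.35 to 0.875 m from the base axis. Payload 4.2 kg.
Tool frame: the origin (TCP) lies midway between the tips of the shut fingers; the grasp point (between the pads) lies 19 mm behind it; x points along the fingers, y is the direction in which the jaws open and shut, and the axes are right-handed (so a half turn about x gives the same grasp; the last joint's range is limited). The gripper opens to 87 mm and grips with 3 to 60 N. Pads are 19 mm wide; open, the fingers measure 117 mm over their backs; the gripper's body (75 mm by 190 mm) begins 51 mm behind the grasp point.
Start: joints at [-62.361, 22.042, 0.453, 0, -68.411, -14.817], TCP at [0.139, -0.609, 0.223] pointing down, gripper open.
Joint ranges: [-179.83, 179.83], [-69.29, 118.12], [-61.27, 80.66], [-181.25, 117.63], [-171.15, -9.14], [-177.46, 177.46]. Speed limits (degrees/s): [159.86, 159.86, 180, 180, 180, 180].

INTERFACE

Orientations are given as a 3x3 rotation matrix whose columns are the frame's x, y, z axes.
In Python, from station import r gives the robot as it stands.
- The arm moves only by the tool play_rows, never from a script. Its argument "plan" is a list that holds one entry, the list of rows, each a list of 6 numbers: the shift along the tool's x, y, z in cm, then the turn, a rotation vector about the tool's x, y, z in units of 10 degrees (1.0 is 10 degrees). A call has 1 to 5 rows; each row is the pose to reach, as a shift and turn from the pose commanded when the call began, along the tool's axes at that moment; what a row does not reach only later rows make up. A row lasts 1/8 s, in which the tool goes at most 62.5 mm and 10.7 degrees, less where a joint would pass 70% of its speed; a pose out of reach is approached as far as the arm can. A call with a gripper value outside its range is refused whole. "hand" is the opening, from 0 (shut) to 1 (fully open), set as the call begins (left out, the last holds). The fingers move at their own pace and stop on an object; the grip force is fixed at half the most. Time passes only in rows, so rows that repeat a pose let the fingers close. It gives the time, the measured TCP pose, the force and the opening at its end, in the units of the state.
- r.sense(): the state, without advancing time (a new reading comes with each control period).
- r.capture(name): name is "side" or "top"; returns (picture, depth): 384x512x3 uint8, blue, green, red; 384x512 float32, m along the optical axis (not along the pixel's ray), 0 where there is no reading.
- r.get_calibration(name): a dict with "vfov" (degrees; the focal length in pixels is half the picture's height over the tangent of half this angle, whatever the lens; pixels are square), "cx", "cy" (the principal point, pixels), "distortion" ([k1, k2, p1, p2, k3] as OpenCV has them; the pictures are not rectified), "rvec" (rotation vector, rad) and "tvec" (3), from world to camera coordinates, as OpenCV has them. Camera axes: x right, y down, z forward; pixel columns grow to the right and rows downward; lengths in m; the calibration is good to about 2 mm. A picture is of the moment at which its call begins. get_calibration takes no time and is no camera call.
- r.finish_job(): hands the job in, once; it reports no verdict.
The state is a dict: "time_s": time; "joints": joint angles; "joint_velocities": joint speeds; "effort": joint torques, N m; "tcp_pos": TCP position; "ee_rot": TCP orientation; "wrist_force": force on the tool from outside, world axes, zero at the start; "moment": the same for the moment, N m; "gripper_width": opening from 0.0 (shut) to 1.0 (fully open).
Only numpy, scipy, OpenCV 4.12 (cv2) and the standard library are available. Lean on these libraries where they do the work, as an engineer would, in place of code of your own. Each camera call takes 0.05 s, during which the arm holds its last target.

## Working session

There is one attempt and no reset: what is moved stays moved. The work goes in short steps, Python scripts to look and compute and a tool call to move; the robot and the scene stay as the last step left them, time stands still between calls to the robot, and variables do not carry over. Pictures are saved under pics/ and viewed, and the job is handed in when it is done.

Besides the shell and the picture viewer there is one more tool, called after "Call:" as a command line: name --argument value ..., lists and objects as JSON in quotes. play_rows: Moves the arm, as the interface text tells. Its arguments: {"type":"object","properties":{"plan":{"type":"array","items":{"type":"array","items":{"type":"array","items":{"type":"number"}}}},"hand":{"type":"number"}},"required":["plan"]}

```bash
mkdir -p pics; ls; python3 - <<'E'
from station import r
import cv2,numpy as np
s=r.sense();print(s)
for n in("side","top"):
    p,d=r.capture(n);cv2.imwrite(f"pics/{n}0.png",p);np.save(f"{n}0.npy",d);print(n,r.get_calibration(n),(d>0).mean())
E
```

```text
pics
{'time_s': 0.0, 'joints': array([-6.23633940e+01,  2.20903197e+01,  3.79831468e-01, -2.93028759e-02,
       -6.84106209e+01, -1.48187335e+01]), 'joint_velocities': array([-0.09514733,  0.03825179, -0.08341372, -0.0607514 , -0.00150106,
       -0.0204758 ]), 'effort': array([-1.80892352e-03, -3.90664816e+01,  1.87405533e+01,  4.22017872e+00,
        1.09519003e-02, -1.99470142e-04]), 'tcp_pos': array([ 0.13856789, -0.60882866,  0.22146379]), 'ee_rot': array([[-5.59173833e-04, -2.21668077e-01,  9.75122018e-01],
       [ 2.09313970e-03,  9.75119775e-01,  2.21668767e-01],
       [-9.99997653e-01,  2.16501799e-03, -8.12792095e-05]]), 'wrist_force': array([-0.23876996,  0.63463625,  0.91144562]), 'moment': array([-0.03160667, -0.02692329, -0.00440244]), 'gripper_width': 1.0008148232979954}
side {'vfov': 57.81094678104031, 'cx': 251.10987038253282, 'cy': 189.62849593992078, 'distortion': array([0.03723138, 0.        , 0.        , 0.        , 0.        ]), 'rvec': array([ 0.49871722, -2.55640639,  1.40017263]), 'tvec': array([0.52136909, 0.07122595, 0.86110714])} 0.9959004720052084
top {'vfov': 57.79407737656519, 'cx': 255.44653391262864, 'cy': 193.63461998254652, 'distortion': array([-0.01109435,  0.        ,  0.        ,  0.        ,  0.        ]), 'rvec': array([ 2.11661868, -2.16034157,  0.15301274]), 'tvec': array([0.13252754, 0.49764569, 1.03508393])} 0.9958648681640625
```

View pics/side0.png

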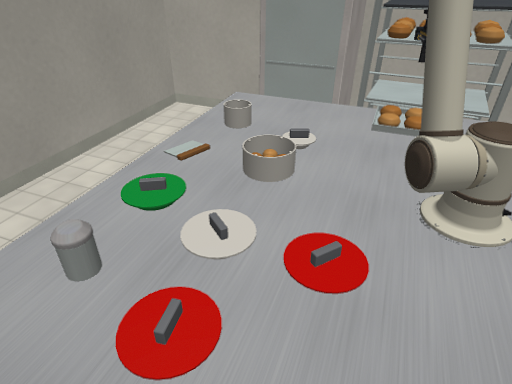

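View pics/top0.png

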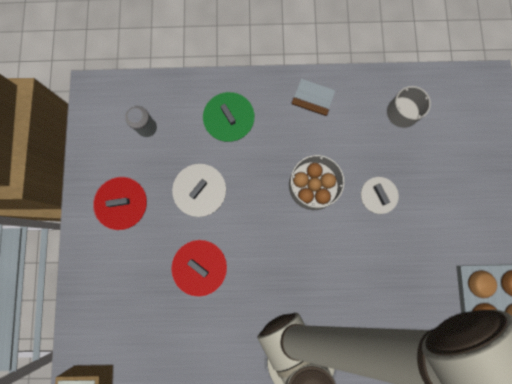

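The side view shows the wide white lid at about (218,232), with its bar at (218,226), and the tub with rolls at (269,157). In the top view the lid is at (199,190), the tub at (317,181) and the narrow lid at (380,195). The red and green lids are look-alikes. Next I measure positions.

```bash
cat > h.py <<'E'
import cv2,numpy as np
from station import r
def cal(n):
    c=r.get_calibration(n);f=192/np.tan(np.radians(c["vfov"]/2))
    K=np.array([[f,0,c["cx"]],[0,f,c["cy"]],[0,0,1]]);R=cv2.Rodrigues(c["rvec"])[0]
    return K,c["distortion"],R,np.array(c["tvec"])
def norm(n,uv):
    K,D,R,t=cal(n);p=cv2.undistortPoints(np.float64(uv).reshape(-1,1,2),K,D).reshape(-1,2)
    return np.c_[p,np.ones(len(p))],R,t
def deproj(n,uv,z):
    p,R,t=norm(n,uv);return (p*np.asarray(z)[:,None]-t)@R
def plane(n,uv,h):
    p,R,t=norm(n,uv);d=p@R;o=-t@R;return o+d*((h-o[2])/d[:,2])[:,None]
def cloud(n,d):
    v,u=np.mgrid[:384,:512];uv=np.c_[u.ravel(),v.ravel()]
    return deproj(n,uv,d.ravel()).reshape(384,512,3)
def tri(uv1,uv2,a="side",b="top"):
    A=[];B=[]
    for n,uv in((a,uv1),(b,uv2)):
        p,R,t=norm(n,[uv]);d=(p@R)[0];d/=np.linalg.norm(d);o=-t@R;P=np.eye(3)-np.outer(d,d);A.append(P);B.append(P@o)
    x=np.linalg.lstsq(np.vstack(A),np.hstack(B),rcond=None)[0]
    return x,[np.linalg.norm(P@x-q) for P,q in zip(A,B)]
def circ(P):
    A=np.c_[2*P,np.ones(len(P))];s=np.linalg.lstsq(A,(P**2).sum(1),rcond=None)[0]
    return s[:2],np.sqrt(s[2]+s[:2]@s[:2])
E
cat > m.py <<'E'
from h import *
bars={}
for n,lc,tc in(("side",(218,235),(269,157)),("top",(199,190),(317,181))):
    img=cv2.imread(f"pics/{n}0.png");d=np.load(f"{n}0.npy");C=cloud(n,d)
    hsv=cv2.cvtColor(img,cv2.COLOR_BGR2HSV)
    w=((hsv[...,2]>190)&(hsv[...,1]<45)).astype(np.uint8)
    _,L,st,ce=cv2.connectedComponentsWithStats(w)
    win=np.zeros_like(w);cv2.circle(win,lc,50,1,-1)
    ids=np.bincount(L[(win>0)&(w>0)]);ids[0]=0;i=ids.argmax()
    m=(L==i).astype(np.uint8);print(n,"lid",st[i],ce[i])
    ct=max(cv2.findContours(m,cv2.RETR_EXTERNAL,cv2.CHAIN_APPROX_NONE)[0],key=len).reshape(-1,2)
    inner=cv2.erode(m,np.ones((5,5)));print(" flange z",np.median(C[inner>0],axis=0))
    P=plane(n,ct,.030)[:,:2];c,rr=circ(P);print(" circle@30mm",c,rr)
    hull=np.zeros_like(m);cv2.fillPoly(hull,[cv2.convexHull(ct)],1)
    b=((hull>0)&(hsv[...,2]<150)).astype(np.uint8)
    Q=C[b>0];print(" bar px",b.sum(),"z pct",np.percentile(Q[:,2],[5,50,90,95]))
    T=b.astype(bool)&(C[...,2]>np.percentile(Q[:,2],95)-.006)
    v,u=np.nonzero(T);pp=plane(n,np.c_[u,v],.060)[:,:2]
    (cx,cy),sz,an=cv2.minAreaRect(np.float32(pp*1000));bx=cv2.boxPoints(((cx,cy),sz,an))
    e=bx[1]-bx[0];f=bx[2]-bx[1];l=e if np.linalg.norm(e)>np.linalg.norm(f) else f
    print(" bartop rect",cx,cy,sz,"long axis deg",np.degrees(np.arctan2(l[1],l[0]))%180,"n",T.sum())
    # top-centre pixel from rectangle of top-face pixels
    (px,py),s,_=cv2.minAreaRect(np.float32(np.c_[u,v]));bars[n]=(px,py)
    # tub rim
    v,u=np.mgrid[:384,:512];near=(np.hypot(u-tc[0],v-tc[1])<45)
    R=near&(C[...,2]>.068);q=C[R];print(" tub rim z",np.percentile(q[:,2],[50,90,98]),R.sum())
    ct=cv2.findContours(R.astype(np.uint8),cv2.RETR_EXTERNAL,cv2.CHAIN_APPROX_NONE)[0];ct=np.vstack(ct).reshape(-1,2)
    hu=cv2.convexHull(ct).reshape(-1,2)
    print(" rim circle hull@80",circ(plane(n,hu,.08)[:,:2]))
    top=R&(C[...,2]>.076);print(" rim top pts circle",circ(C[top][:,:2]),top.sum())
print("tri bar",bars,tri(bars["side"],bars["top"]))
E
python3 m.py
```

```text
side lid [ 181  209   75   48 2427] [218.00988875 233.87927482]
 flange z [0.51020096 0.31933303 0.02992313]
 circle@30mm [0.51903908 0.30140206] 0.08111100986884852
 bar px 310 z pct [0.03216729 0.0551874  0.06031781 0.06072968]
 bartop rect 516.6533813476562 305.9263610839844 (18.4343204498291, 68.27027893066406) long axis deg 140.80086 n 159
 tub rim z [0.07581695 0.08028192 0.52379574] 485
 rim circle hull@80 (array([ 0.51989516, -0.0186489 ]), np.float64(0.1770243131111605))
 rim top pts circle (array([0.3776848 , 0.37147499]), np.float64(0.4597963311057385)) 236
top lid [ 174  165   51   51 1537] [199.906311   191.64996747]
 flange z [0.48337104 0.27016619 0.03089508]
 circle@30mm [0.51554263 0.29745064] 0.07580306241399107
 bar px 176 z pct [0.03250824 0.05958452 0.0625019  0.0633652 ]
 bartop rect 517.8192138671875 298.8515625 (17.463272094726562, 65.32638549804688) long axis deg 141.45778 n 120
 tub rim z [0.0807925  0.0843141  1.09962254] 366
 rim circle hull@80 (array([ 0.513163  , -0.05485208]), np.float64(0.12035678321597956))
 rim top pts circle (array([ 0.47715422, -0.00932391]), np.float64(0.11481451501781262)) 303
tri bar {'side': (217.8269500732422, 221.63462829589844), 'top': (197.12196350097656, 188.0975799560547)} (array([0.51909981, 0.30009262, 0.05435156]), [np.float64(0.00041495196467301057), np.float64(0.00041495196467320497)])
```

```bash
cat > m2.py <<'E'
from h import *
for n in("side","top"):
    img=cv2.imread(f"pics/{n}0.png").astype(int);C=cloud(n,np.load(f"{n}0.npy"));z=C[...,2]
    print(n,"bench z",np.median(z[(np.hypot(C[...,0]-.52,C[...,1]-.14)<.05)]))
    for nm,c0,rad,h,zl,zh in(("lid",(.518,.3),.11,.03,.015,.075),("tub",(.53,-.01),.13,.08,.060,.1)):
        for it in range(2):
            m=((np.hypot(C[...,0]-c0[0],C[...,1]-c0[1])<rad)&(z>zl)&(z<zh)).astype(np.uint8)
            if nm=="tub": m&=(np.hypot(C[...,0]-c0[0],C[...,1]-c0[1])>(0 if it==0 else .05)).astype(np.uint8)
            q=C[m>0]
            if it==0:c0=(q[:,:2].max(0)+q[:,:2].min(0))/2
        print(nm,m.sum(),"ext",q[:,:2].min(0),q[:,:2].max(0),"mid",c0,"z",np.percentile(q[:,2],[10,50,90,98]))
        if nm=="tub":
            t=q[q[:,2]>.076];print("  rim top circ",circ(t[:,:2]))
        v,u=np.nonzero(m);hu=cv2.convexHull(np.int32(np.c_[u,v])).reshape(-1,2)
        P=plane(n,hu,h)[:,:2];print("  hull circ @h",circ(P))
    b=(np.hypot(C[...,0]-.518,C[...,1]-.3)<.05)&(z>.053)&(z<.07);q=C[b]
    (c,s,a)=cv2.minAreaRect(np.float32(q[:,:2]*1000))
    w,V=np.linalg.eigh(np.cov(q[:,:2].T));print("bar3d",b.sum(),c,s,q.mean(0),np.degrees(np.arctan2(V[1,1],V[0,1]))%180)
    vis=cv2.resize(img.astype(np.uint8)[140:270,150:380],None,fx=3.4,fy=3.4,interpolation=2) if n=="top" else cv2.resize(img.astype(np.uint8)[120:270,160:360],None,fx=4,fy=4);cv2.imwrite(f"pics/{n}z.png",vis)
E
python3 m2.py
```

```text
side bench z -0.00018946110848890247
lid 3005 ext [0.43455468 0.21786732] [0.60349991 0.38600139] mid [0.5190273  0.30193435] z [0.02875132 0.02998677 0.03381324 0.05977005]
  hull circ @h (array([0.51824315, 0.30292268]), np.float64(0.08495663627913241))
tub 709 ext [ 0.4495268  -0.14158591] [0.60653231 0.02276215] mid [ 0.52802955 -0.0585652 ] z [0.06201639 0.07099405 0.07928591 0.08063007]
  rim top circ (array([ 0.52870198, -0.05890254]), np.float64(0.07714198554963342))
  hull circ @h (array([ 0.52489425, -0.04181222]), np.float64(0.09110572323776805))
bar3d 180 (519.0029907226562, 301.25653076171875) (17.842355728149414, 67.55120849609375) [0.51653179 0.30481316 0.05881177] 141.30546330907674
top bench z 0.0011505449331385893
lid 2230 ext [0.43528168 0.21637848] [0.60124852 0.38327147] mid [0.5182651  0.29982497] z [0.02848838 0.03116534 0.03477281 0.06125552]
  hull circ @h (array([0.51867015, 0.29906971]), np.float64(0.0836815555761918))
tub 399 ext [ 0.44995822 -0.14102101] [0.60864094 0.01746107] mid [ 0.52929958 -0.06104574] z [0.06589147 0.0799387  0.08319821 0.08521364]
  rim top circ (array([ 0.52896185, -0.06184624]), np.float64(0.07705397820884517))
  hull circ @h (array([ 0.5282768 , -0.06135808]), np.float64(0.08036835988250882))
bar3d 136 (518.1179809570312, 299.3400573730469) (19.523086547851562, 65.29051208496094) [0.51737257 0.29862296 0.06010397] 141.13608533684499
```

```bash
sleep 4
```

```text
(no output)
```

View pics/topz.png

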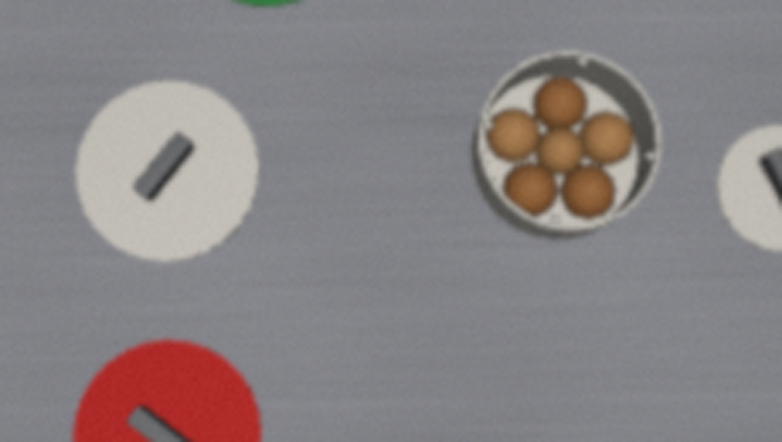

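View pics/sidez.png

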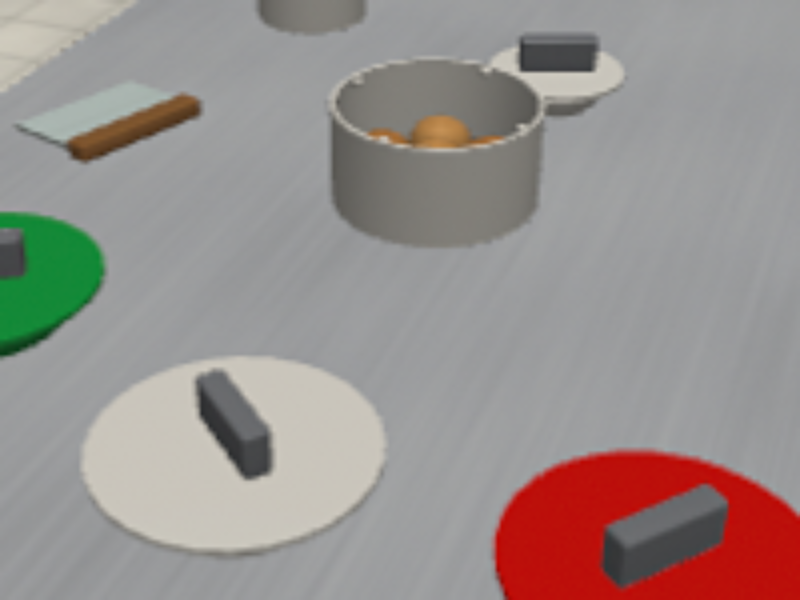

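Both views agree. The lid is at about (0.5185, 0.3008), with its flange at 0.030 m, its bar top at 0.060 m and its bar axis at 141.2°. The tub is at about (0.5288, -0.060), with its rim at 0.080 m. The radii also match the sizes given. Next is a helper that works out the moves.

```bash
cat > g.py <<'E'
import sys,numpy as np
from station import r
from scipy.spatial.transform import Rotation as Ro
def go(p,yaw):
    s=r.sense();R=s["ee_rot"];a=np.radians(yaw)
    x=np.array([0,0,-1.]);y=np.array([np.cos(a),np.sin(a),0]);T=np.c_[x,y,np.cross(x,y)]
    rv=Ro.from_matrix(R.T@T).as_rotvec(degrees=True)/10
    print("t",round(s["time_s"],3),"pos",s["tcp_pos"].round(4),"yaw",np.degrees(np.arctan2(R[1,1],R[0,1])).round(2),"F",s["wrist_force"].round(1),"grip",round(s["gripper_width"],3),"j",s["joints"].round(0))
    print("SHIFT cm",((np.array(p)-s["tcp_pos"])@R*100).round(2),"TURN",rv.round(3))
if __name__=="__main__":
    v=list(map(float,sys.argv[1:]));go(v[:3],v[3])
E
python3 g.py .42 -.37 .223 152.8
```

```text
t 0.1 pos [ 0.1386 -0.6089  0.2216] yaw 102.81 F [-0.6  0.  -0.7] grip 1.003 j [-62.  22.   0.  -0. -68. -15.]
SHIFT cm [-0.11 17.05 32.74] TURN [-4.999e+00  4.000e-03 -1.100e-02]
```

Call:
play_rows --plan '[[[0,3.4,6.5,-1,0,0],[0,6.8,13,-2,0,0],[0,10.2,19.5,-3,0,0],[0,13.6,26,-4,0,0],[0,17,32.7,-5,0,0]]]' --hand 1

```text
time_s: 0.72
tcp_pos: [0.378, -0.4054, 0.2223]
ee_rot: [[-0.0, -0.892, 0.452], [0.0, 0.452, 0.892], [-1.0, 0.0, 0.0]]
wrist_force: [1.0, -1.0, 0.3]
gripper_width: 0.998
```

```bash
python3 g.py .53 -.06 .223 202.8
```

```text
t 0.725 pos [ 0.378  -0.4054  0.2223] yaw 153.15 F [ 1.  -1.   0.3] grip 0.998 j [-30.  15. -10.  -0. -65.   3.]
SHIFT cm [-0.06  2.04 37.68] TURN [-4.965e+00  2.000e-03 -2.000e-03]
```

Call:
play_rows --plan '[[[0,0.2,6,-0.9,0,0],[0,0.4,12,-1.8,0,0],[0,0.6,18,-2.7,0,0],[0,0.8,24,-3.6,0,0],[0,1,30,-4.5,0,0]]]'

```text
time_s: 1.35
tcp_pos: [0.5054, -0.1337, 0.2224]
ee_rot: [[-0.0, -0.95, -0.311], [0.0, -0.311, 0.95], [-1.0, 0.0, 0.0]]
wrist_force: [0.5, 0.1, -0.0]
gripper_width: 1.003
```

```bash
python3 g.py .5185 .3008 .18 231.2
```

```text
t 1.35 pos [ 0.5054 -0.1337  0.2224] yaw -161.87 F [ 0.5  0.1 -0. ] grip 1.003 j [  3.  12. -14.  -0. -64.  15.]
SHIFT cm [  4.24 -14.77  40.88] TURN [-3.307e+00  1.000e-03 -1.000e-03]
```

Call:
play_rows --plan '[[[0,-2,6,-0.6,0,0],[0,-4,12,-1.2,0,0],[0,-6,18,-1.8,0,0],[0,-8.5,24,-2.4,0,0],[0,-11,30,-3,0,0]]]'

```text
time_s: 1.98
tcp_pos: [0.5168, 0.1784, 0.2224]
ee_rot: [[-0.0, -0.669, -0.744], [-0.0, -0.744, 0.669], [-1.0, 0.0, 0.0]]
wrist_force: [0.6, -0.5, -0.3]
gripper_width: 1.0
```

Call:
play_rows --plan '[[[0,0,0,0,0,0],[0,0,0,0,0,0],[0,0,0,0,0,0],[0,0,0,0,0,0]]]'

```text
time_s: 2.48
tcp_pos: [0.5174, 0.1753, 0.2227]
ee_rot: [[0.0, -0.673, -0.74], [0.0, -0.74, 0.673], [-1.0, -0.0, -0.0]]
wrist_force: [-0.0, -0.3, -0.1]
gripper_width: 1.001
```

```bash
python3 g.py .5185 .3008 .12 231.2
```

```text
t 2.475 pos [0.5174 0.1753 0.2227] yaw -132.29 F [-0.  -0.3 -0.1] grip 1.001 j [ 36.  14. -11.   0. -65.  12.]
SHIFT cm [10.27 -9.36  8.36] TURN [-0.349 -0.     0.001]
```

Call:
play_rows --plan '[[[2.5,-3,2.7,-0.1,0,0],[5,-6,5.4,-0.2,0,0],[8,-9.36,8.36,-0.35,0,0],[10.3,-9.36,8.36,-0.35,0,0],[10.3,-9.36,8.36,-0.35,0,0]]]'

```text
time_s: 3.1
tcp_pos: [0.5173, 0.3006, 0.1175]
ee_rot: [[-0.004, -0.626, -0.78], [-0.003, -0.78, 0.626], [-1.0, 0.005, 0.001]]
wrist_force: [0.1, -0.7, 0.1]
gripper_width: 1.001
```

Call:
play_rows --plan '[[[0,0,0,0,0,0],[0,0,0,0,0,0]]]'

```text
time_s: 3.35
tcp_pos: [0.519, 0.3018, 0.1212]
ee_rot: [[0.002, -0.626, -0.78], [0.002, -0.78, 0.626], [-1.0, -0.003, -0.001]]
wrist_force: [-0.9, 0.9, 0.3]
gripper_width: 1.002
```

```bash
python3 g.py .5185 .3008 .035 231.2; python3 - <<'E'
from h import *
p,d=r.capture("side");cv2.imwrite("pics/s1.png",cv2.resize(p[90:290,120:340],None,fx=3,fy=3))
E
```

```text
t 3.35 pos [0.519  0.3018 0.1212] yaw -128.73 F [-0.9  0.9  0.3] grip 1.002 j [ 46.  25. -11.   0. -54.   6.]
SHIFT cm [ 8.62  0.13 -0.01] TURN [ 0.007 -0.003  0.016]
```

View pics/s1.png

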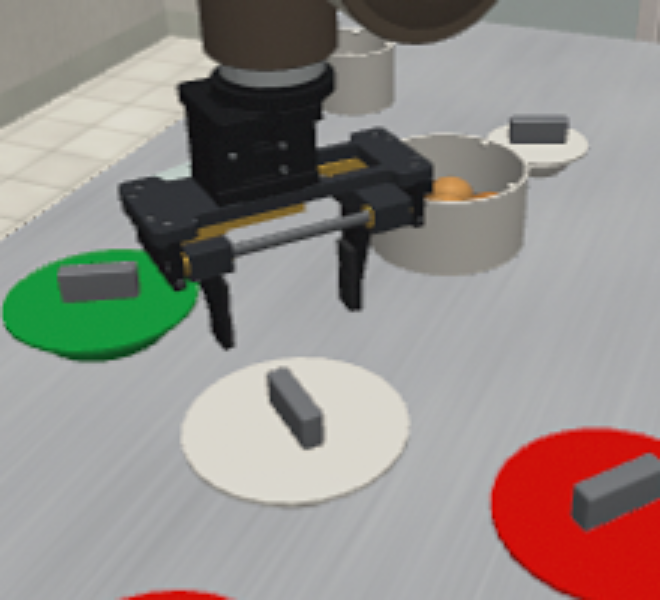

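The open gripper straddles the lid's bar at about (295,405), and nothing is in the way of the descent.

Call:
play_rows --plan '[[[2.5,0,0,0,0,0],[5,0,0,0,0,0],[7.2,0,0,0,0,0],[8.2,0,0,0,0,0],[8.4,0,0,0,0,0]]]'

```text
time_s: 4.03
tcp_pos: [0.5184, 0.3019, 0.0357]
ee_rot: [[0.0, -0.625, -0.781], [0.0, -0.781, 0.625], [-1.0, -0.0, -0.0]]
wrist_force: [0.2, -0.4, 1.2]
gripper_width: 1.001
```

Call:
play_rows --plan '[[[0,0,0,0,0,0],[0,0,0,0,0,0]]]'

```text
time_s: 4.28
tcp_pos: [0.5187, 0.3023, 0.0365]
ee_rot: [[0.001, -0.625, -0.781], [0.001, -0.781, 0.625], [-1.0, -0.002, -0.0]]
wrist_force: [0.6, -0.4, -0.4]
gripper_width: 0.999
```

```bash
python3 g.py .5185 .3008 .035 231.2; python3 - <<'E'
from h import *
p,d=r.capture("side");cv2.imwrite("pics/s2.png",cv2.resize(p[140:290,150:310],None,fx=4,fy=4))
E
```

```text
t 4.275 pos [0.5187 0.3023 0.0365] yaw -128.67 F [ 0.6 -0.4 -0.4] grip 0.999 j [ 46.  30. -16.   0. -44.   6.]
SHIFT cm [ 0.15  0.13 -0.08] TURN [ 0.013 -0.002  0.011]
```

View pics/s2.png

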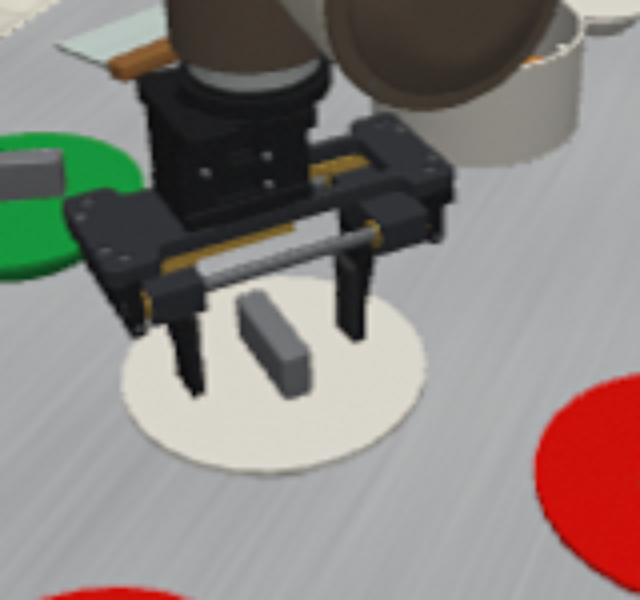

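The fingers stand either side of the bar, which is at about (272,345), with their tips just above the flange. I'll close the gripper.

Call:
play_rows --plan '[[[0.1,0.1,-0.1,0,0,0],[0.1,0.1,-0.1,0,0,0],[0.1,0.1,-0.1,0,0,0],[0.1,0.1,-0.1,0,0,0],[0.1,0.1,-0.1,0,0,0]]]' --hand 0

```text
time_s: 4.95
tcp_pos: [0.5184, 0.3006, 0.0345]
ee_rot: [[-0.0, -0.625, -0.781], [-0.0, -0.781, 0.625], [-1.0, 0.0, 0.0]]
wrist_force: [0.2, 0.3, 0.4]
gripper_width: 0.52
```

Call:
play_rows --plan '[[[0,0,0,0,0,0],[0,0,0,0,0,0],[0,0,0,0,0,0],[0,0,0,0,0,0]]]'

```text
time_s: 5.45
tcp_pos: [0.5184, 0.3006, 0.0346]
ee_rot: [[0.0, -0.625, -0.781], [0.0, -0.781, 0.625], [-1.0, -0.0, -0.0]]
wrist_force: [0.2, -0.2, -0.1]
gripper_width: 0.204
```

Call:
play_rows --plan '[[[-0.5,0,0,0,0,0],[-2,0,0,0,0,0],[-5,0,0,0,0,0],[-8,0,0,0,0,0],[-11,0,0,0,0,0]]]'

```text
time_s: 6.08
tcp_pos: [0.5184, 0.3005, 0.1467]
ee_rot: [[0.001, -0.625, -0.781], [0.001, -0.781, 0.625], [-1.0, -0.001, -0.0]]
wrist_force: [0.2, -0.6, -1.3]
gripper_width: 0.206
```

Call:
play_rows --plan '[[[-2,0,0,0,0,0],[-2,0,0,0,0,0],[-2,0,0,0,0,0]]]'

```text
time_s: 6.45
tcp_pos: [0.5178, 0.3001, 0.164]
ee_rot: [[-0.001, -0.625, -0.78], [-0.0, -0.78, 0.625], [-1.0, 0.001, 0.001]]
wrist_force: [-0.1, -1.3, -1.2]
gripper_width: 0.205
```

```bash
python3 g.py .5288 -.06 .165 195; python3 - <<'E'
from h import *
p,d=r.capture("side");cv2.imwrite("pics/s3.png",p)
E
```

```text
t 6.45 pos [0.5178 0.3001 0.164 ] yaw -128.7 F [-0.1 -1.3 -1.2] grip 0.205 j [ 46.  22.  -8.  -0. -60.   6.]
SHIFT cm [ -0.09  27.42 -23.38] TURN [ 3.63e+00  2.00e-03 -8.00e-03]
```

View pics/s3.png

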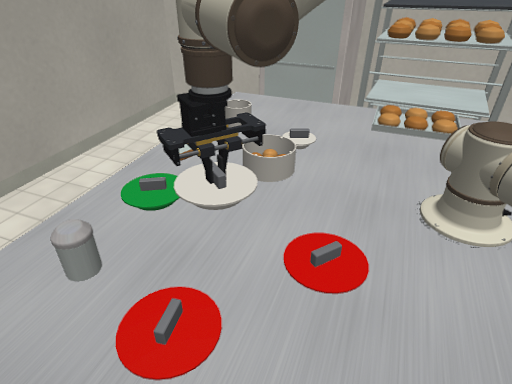

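The lid is held level, its bar at (218,176) in the fingers. Next I carry it over the tub, with about 49 mm of clearance to the rim.

Call:
play_rows --plan '[[[0,1.2,-1,0.2,0,0],[0,4,-3.4,0.6,0,0],[0,7.5,-6.4,1,0,0],[0,11,-9.4,1.4,0,0],[0,14.5,-12.4,1.8,0,0]]]'

```text
time_s: 7.12
tcp_pos: [0.5238, 0.1074, 0.1639]
ee_rot: [[-0.001, -0.838, -0.546], [-0.001, -0.546, 0.838], [-1.0, 0.002, 0.0]]
wrist_force: [1.1, 0.3, -0.4]
gripper_width: 0.205
```

```bash
python3 g.py .5288 -.06 .165 195
```

```text
t 7.125 pos [0.5238 0.1074 0.1639] yaw -146.89 F [ 1.1  0.3 -0.4] grip 0.205 j [ 29.  16. -17.   0. -57.   4.]
SHIFT cm [ -0.09   8.72 -14.29] TURN [ 1.811e+00 -1.000e-03 -9.000e-03]
```

Call:
play_rows --plan '[[[0,2,-3.4,0.4,0,0],[0,4.3,-7,0.8,0,0],[0,6.3,-10.3,1.2,0,0],[0,7.8,-12.8,1.6,0,0],[0,8.5,-14,1.8,0,0]]]'

```text
time_s: 7.75
tcp_pos: [0.5295, -0.0558, 0.164]
ee_rot: [[-0.002, -0.966, -0.26], [-0.0, -0.26, 0.966], [-1.0, 0.002, 0.0]]
wrist_force: [-0.1, -0.5, -0.9]
gripper_width: 0.205
```

Call:
play_rows --plan '[[[0,0,0,0,0,0],[0,0,0,0,0,0],[0,0,0,0,0,0]]]'

```text
time_s: 8.12
tcp_pos: [0.5305, -0.053, 0.1645]
ee_rot: [[0.0, -0.964, -0.266], [0.0, -0.266, 0.964], [-1.0, -0.0, 0.0]]
wrist_force: [-0.1, 0.4, -0.7]
gripper_width: 0.206
```

```bash
python3 g.py .5288 -.06 .125 195;python3 - <<'E'
from h import *
p,d=r.capture("side");cv2.imwrite("pics/s4.png",cv2.resize(p[50:230,170:370],None,fx=4,fy=3.3333*1.2*.83))
C=cloud("side",d);z=C[...,2]
# lid flange in air: white, z ~.16 near tub ; tub rim z
q=C[(np.hypot(C[...,0]-.529,C[...,1]+.06)<.1)&(z>.145)&(z<.168)&(p.min(2)>170)]
if len(q): print("lid flange",len(q),q.min(0),q.max(0),np.median(q,0),(q.min(0)+q.max(0))/2)
m=(np.hypot(C[...,0]-.529,C[...,1]+.06)<.11)&(z>.074)&(z<.085);q=C[m];print("rim",len(q),q.min(0),q.max(0),circ(q[:,:2]) if len(q)>20 else 0)
E
```

```text
t 8.125 pos [ 0.5305 -0.053   0.1645] yaw -164.59 F [-0.1  0.4 -0.7] grip 0.206 j [ 12.  16. -17.  -0. -57.   4.]
SHIFT cm [ 3.95  0.35 -0.63] TURN [0.041 0.001 0.   ]
lid flange 825 [ 0.44772173 -0.13603522  0.15716141] [0.61256871 0.03048778 0.16138851] [ 0.51745414 -0.03921411  0.15957913] [ 0.53014522 -0.05277372  0.15927496]
rim 218 [ 0.45007988 -0.13792871  0.07400719] [0.60702193 0.023034   0.08226064] (array([ 0.52856546, -0.05838528]), np.float64(0.07702457809662265))
```

View pics/s4.png

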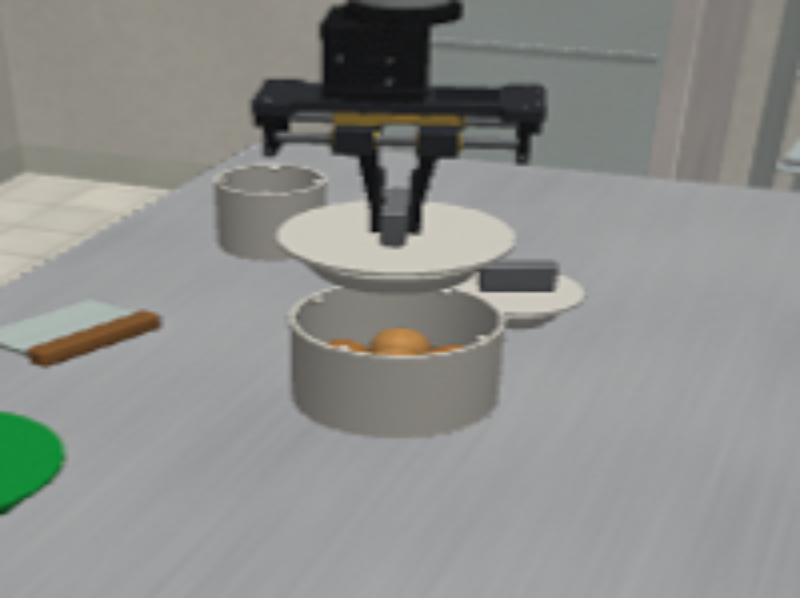

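The lid hangs level over the tub, its flange centred at about (397,240) above the mouth at (398,325). It needs a shift of about 6 mm to centre, then it can go down.

Call:
play_rows --plan '[[[0,0.3,-0.6,0,0,0],[0.5,0.3,-0.6,0,0,0],[1.5,0.3,-0.6,0,0,0],[2.7,0.3,-0.6,0,0,0],[3.5,0.3,-0.6,0,0,0]]]'

```text
time_s: 8.8
tcp_pos: [0.5286, -0.0605, 0.1282]
ee_rot: [[-0.002, -0.964, -0.264], [-0.0, -0.264, 0.964], [-1.0, 0.002, 0.0]]
wrist_force: [0.2, -0.1, -1.5]
gripper_width: 0.203
```

Call:
play_rows --plan '[[[0.5,0,0,0,0,0],[0.8,0,0,0,0,0],[1,0,0,0,0,0],[1,0,0,0,0,0]]]'

```text
time_s: 9.3
tcp_pos: [0.5292, -0.0604, 0.1196]
ee_rot: [[0.0, -0.964, -0.264], [0.0, -0.264, 0.964], [-1.0, -0.0, -0.0]]
wrist_force: [0.5, -0.7, -1.6]
gripper_width: 0.205
```

```bash
python3 g.py .5287 -.0597 .0885 195;python3 - <<'E'
from h import *
for n in("side","top"):
    p,d=r.capture(n);cv2.imwrite(f"pics/{n}5.png",p)
    C=cloud(n,d);z=C[...,2]
    q=C[(np.hypot(C[...,0]-.529,C[...,1]+.06)<.1)&(z>.1)&(z<.122)&(p.min(2)>150)]
    if len(q): print(n,"lid flange",len(q),np.median(q,0),(q.min(0)+q.max(0))/2)
p=cv2.imread("pics/side5.png");cv2.imwrite("pics/s5.png",cv2.resize(p[50:200,170:370],None,fx=4,fy=4))
E
```

```text
t 9.3 pos [ 0.5292 -0.0604  0.1196] yaw -164.68 F [ 0.5 -0.7 -1.6] grip 0.205 j [ 11.  19. -21.   0. -50.   4.]
SHIFT cm [3.11 0.03 0.08] TURN [ 0.032 -0.     0.001]
side lid flange 868 [ 0.51649991 -0.04556377  0.11479255] [ 0.52924241 -0.05839768  0.11444152]
top lid flange 591 [ 0.49265746 -0.03804863  0.11670067] [ 0.49113354 -0.0700746   0.11652769]
```

View pics/s5.png

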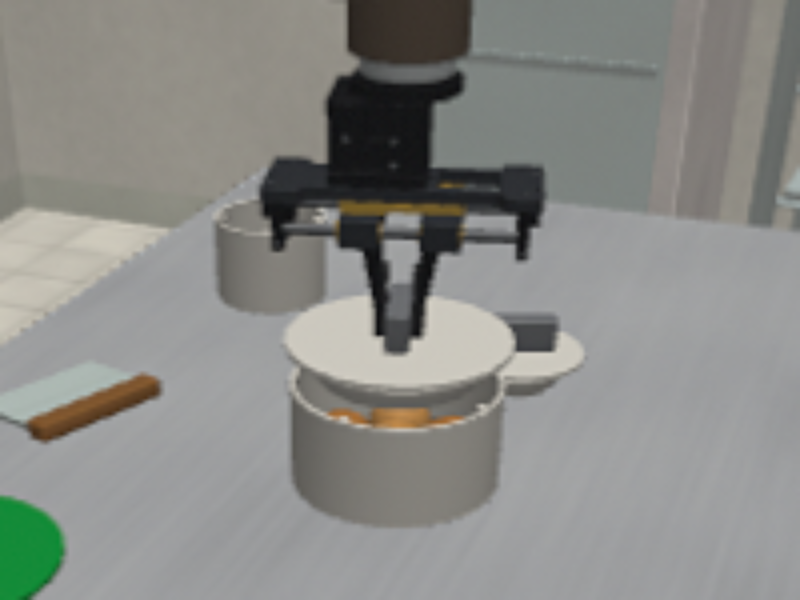

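The plug's foot is at mouth height and concentric: the lid centre reads y -0.0584 and the rim -0.0585, both in the side view. I'll lower it slowly.

Call:
play_rows --plan '[[[0.4,0,0,0,0,0],[0.8,0,0,0,0,0],[1.2,0,0,0,0,0],[1.5,0,0,0,0,0],[1.7,0,0,0,0,0]]]'

```text
time_s: 10.02
tcp_pos: [0.529, -0.0605, 0.1022]
ee_rot: [[-0.0, -0.964, -0.264], [-0.0, -0.264, 0.964], [-1.0, 0.0, 0.0]]
wrist_force: [-0.0, 0.5, -1.0]
gripper_width: 0.202
```

Call:
play_rows --plan '[[[0.1,0,0,0,0,0],[0.2,0,0,0,0,0],[0.3,0,0,0,0,0],[0.4,0,0,0,0,0],[0.5,0,0,0,0,0]]]'

```text
time_s: 10.65
tcp_pos: [0.5299, -0.0604, 0.0984]
ee_rot: [[0.002, -0.964, -0.265], [-0.0, -0.265, 0.964], [-1.0, -0.002, -0.001]]
wrist_force: [-0.3, -0.6, 4.7]
gripper_width: 0.207
```

Call:
play_rows --plan '[[[0.1,0,0,0,0,0],[0.2,0,0,0,0,0],[0.3,0,0,0,0,0],[0.4,0,0,0,0,0],[0.5,0,0,0,0,0]]]'

```text
time_s: 11.28
tcp_pos: [0.5288, -0.0604, 0.0918]
ee_rot: [[-0.001, -0.965, -0.264], [0.0, -0.264, 0.965], [-1.0, 0.001, 0.0]]
wrist_force: [1.8, 0.1, -1.4]
gripper_width: 0.203
```

```bash
python3 g.py .5287 -.0597 .0885 195
```

```text
t 11.275 pos [ 0.5288 -0.0604  0.0918] yaw -164.69 F [ 1.8  0.1 -1.4] grip 0.203 j [ 11.  21. -23.  -0. -47.   4.]
SHIFT cm [ 0.33 -0.01  0.07] TURN [ 0.031  0.002 -0.005]
```

Call:
play_rows --plan '[[[0.1,0,0,0,0,0],[0.2,0,0,0,0,0],[0.3,0,0,0,0,0],[0.4,0,0,0,0,0],[0.4,0,0,0,0,0]]]'

```text
time_s: 11.9
tcp_pos: [0.5289, -0.0605, 0.0887]
ee_rot: [[-0.0, -0.964, -0.264], [-0.0, -0.264, 0.964], [-1.0, 0.0, 0.0]]
wrist_force: [-0.9, -0.2, 0.4]
gripper_width: 0.202
```

```bash
python3 g.py .5287 -.0597 .0885 195;python3 - <<'E'
from h import *
for n in("side","top"):
    p,d=r.capture(n);cv2.imwrite(f"pics/{n}6.png",p)
    C=cloud(n,d);z=C[...,2]
    q=C[(np.hypot(C[...,0]-.529,C[...,1]+.06)<.1)&(z>.07)&(z<.1)&(p.min(2)>150)]
    print(n,"lid flange",len(q),np.median(q,0),(q.min(0)+q.max(0))/2,np.percentile(q[:,2],[5,95]))
p=cv2.imread("pics/side6.png");cv2.imwrite("pics/s6.png",cv2.resize(p[80:200,200:340],None,fx=5,fy=5))
E
```

```text
t 11.9 pos [ 0.5289 -0.0605  0.0887] yaw -164.68 F [-0.9 -0.2  0.4] grip 0.202 j [ 11.  21. -23.   0. -46.   4.]
SHIFT cm [ 0.02 -0.    0.08] TURN [ 0.032  0.    -0.002]
side lid flange 896 [ 0.51632202 -0.04570591  0.08397237] [ 0.52877626 -0.0613591   0.08383088] [0.08265256 0.08529299]
top lid flange 540 [ 0.49182214 -0.03867739  0.085679  ] [ 0.49063701 -0.06998759  0.08560862] [0.08241094 0.08870372]
```

View pics/s6.png

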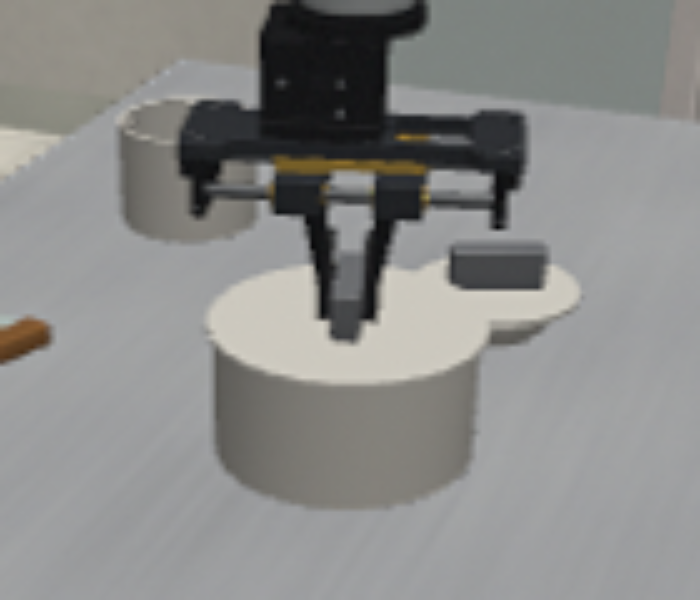

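The flange top reads 0.084 m and the lid looks flat and seated. I'll press a little further until I feel firm contact with the rim.

Call:
play_rows --plan '[[[0.1,0,0,0,0,0],[0.2,0,0,0,0,0],[0.2,0,0,0,0,0]]]'

```text
time_s: 12.38
tcp_pos: [0.5298, -0.0606, 0.0885]
ee_rot: [[0.002, -0.964, -0.265], [-0.001, -0.265, 0.964], [-1.0, -0.002, -0.001]]
wrist_force: [-2.0, 0.5, 10.6]
gripper_width: 0.206
```

Call:
play_rows --plan '[[[0.1,0,0,0,0,0],[0.15,0,0,0,0,0],[0.15,0,0,0,0,0]]]'

```text
time_s: 12.75
tcp_pos: [0.5299, -0.0607, 0.0885]
ee_rot: [[0.002, -0.964, -0.266], [-0.001, -0.266, 0.964], [-1.0, -0.002, -0.002]]
wrist_force: [-6.3, 0.5, 17.5]
gripper_width: 0.205
```

There is a solid stop at 0.0885 m under 17.5 N with no further movement, so the lid is home. I'll take the load off, then release.

Call:
play_rows --plan '[[[-0.15,0,0,0,0,0],[-0.3,0,0,0,0,0],[-0.3,0,0,0,0,0]]]'

```text
time_s: 13.12
tcp_pos: [0.5297, -0.0605, 0.0886]
ee_rot: [[0.001, -0.964, -0.265], [-0.0, -0.265, 0.964], [-1.0, -0.001, -0.001]]
wrist_force: [-0.1, -0.4, 6.0]
gripper_width: 0.204
```

Call:
play_rows --plan '[[[0,0,0,0,0,0],[0,0,0,0,0,0],[0,0,0,0,0,0],[0,0,0,0,0,0],[0,0,0,0,0,0]]]' --hand 1

```text
time_s: 13.75
tcp_pos: [0.5291, -0.0604, 0.088]
ee_rot: [[-0.0, -0.964, -0.264], [0.0, -0.264, 0.964], [-1.0, 0.0, 0.0]]
wrist_force: [0.4, -0.5, -0.1]
gripper_width: 0.689
```

Call:
play_rows --plan '[[[0,0,0,0,0,0],[0,0,0,0,0,0],[0,0,0,0,0,0],[0,0,0,0,0,0]]]'

```text
time_s: 14.25
tcp_pos: [0.5291, -0.0604, 0.088]
ee_rot: [[-0.0, -0.964, -0.264], [-0.0, -0.264, 0.964], [-1.0, 0.0, 0.0]]
wrist_force: [0.5, 0.4, 0.2]
gripper_width: 0.991
```

Call:
play_rows --plan '[[[-1.5,0,0,0,0,0],[-4,0,0,0,0,0],[-8,0,0,0,0,0],[-12,0,0,0,0,0],[-14,0,0,0,0,0]]]'

```text
time_s: 14.88
tcp_pos: [0.5302, -0.0604, 0.232]
ee_rot: [[0.006, -0.964, -0.265], [0.0, -0.265, 0.964], [-1.0, -0.006, -0.001]]
wrist_force: [-0.3, -0.0, -0.7]
gripper_width: 1.0
```

Call:
play_rows --plan '[[[0,0,-3,0,0,0],[0,0,-8,0,0,0],[0,0,-13,0,0,0],[0,0,-17,0,0,0],[0,0,-17,0,0,0]]]'

```text
time_s: 15.5
tcp_pos: [0.5742, -0.2268, 0.2284]
ee_rot: [[0.0, -0.965, -0.261], [-0.0, -0.261, 0.965], [-1.0, -0.0, -0.0]]
wrist_force: [-0.4, 0.3, -0.0]
gripper_width: 0.999
```

Call:
play_rows --plan '[[[0,0,0,0,0,0],[0,0,0,0,0,0]]]'

```text
time_s: 15.75
tcp_pos: [0.5739, -0.2235, 0.2287]
ee_rot: [[0.001, -0.964, -0.265], [0.0, -0.265, 0.964], [-1.0, -0.001, -0.0]]
wrist_force: [0.6, 0.0, 0.2]
gripper_width: 1.001
```

```bash
python3 g.py .5287 -.0597 .0885 195;python3 - <<'E'
from h import *
for n in("side","top"):
    p,d=r.capture(n);cv2.imwrite(f"pics/{n}7.png",p)
    C=cloud(n,d);z=C[...,2]
    q=C[(np.hypot(C[...,0]-.529,C[...,1]+.06)<.088)&(z>.07)&(z<.1)&(p.min(2)>150)]
    A=np.c_[q[:,:2]-q[:,:2].mean(0),np.ones(len(q))];k=np.linalg.lstsq(A,q[:,2],rcond=None)[0]
    print(n,"flange",len(q),np.median(q,0),(q.min(0)+q.max(0))/2,"tilt deg",np.degrees(k[:2]))
E
```

```text
t 15.75 pos [ 0.5739 -0.2235  0.2287] yaw -164.61 F [0.6 0.  0.2] grip 1.001 j [ -6.  21.  -0.  -0. -69.  22.]
SHIFT cm [14.02  0.02 16.99] TURN [ 0.039 -0.001  0.004]
side flange 958 [ 0.52141616 -0.050655    0.08399982] [ 0.52943929 -0.06238785  0.08387024] tilt deg [0.05177423 0.06024631]
top flange 2101 [ 0.5262044  -0.05678416  0.08580274] [ 0.52972967 -0.05496655  0.08508302] tilt deg [-0.01798779  0.03646238]
```

View pics/side7.png

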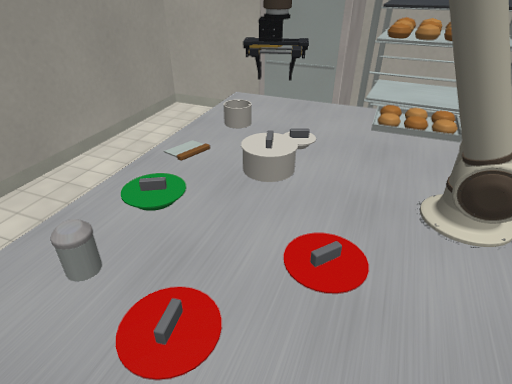

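View pics/top7.png

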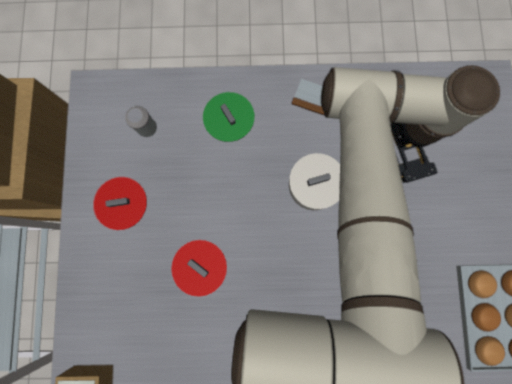

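The lid sits flat and closed on the tub, at side (269,143) and top (316,181). The tub is where it was, and the narrow lid and look-alikes haven't moved in any view that shows them. The arm is clear, so I'll hand in.

```bash
python3 -c "
from station import r
print(r.finish_job())"
```

```text
the job is handed in; nothing more can be done
None
```

The wide tub is closed. I took the wide white lid by its grip bar, lowered it centred into the mouth, pressed it home and let go. I then moved the arm clear and handed the job in about 16 s in, against the 35 s limit.

- **Snapped home:** I felt contact at about 11 mm above home. The force then dropped as the lid passed the catches, and the tool stopped firmly at home height under 17.5 N.
- **Flange flat on the rim:** after release its top measured 84.0 mm in the side view and 85.8 mm in the top view, against 84 mm expected. The top camera read about 1–2 mm high throughout. Measured tilt was under 0.1°.
- **Tub position:** it is within about 2–3 mm of where it stood and still upright, judged by the lid seated on it.
- **Other lids:** I did not touch the narrow lid or the red and green look-alikes. The arm hid the narrow lid in the last top view, so only the side view confirms it there.
- **Disagreement:** in the last top view the arm covered part of the lid's edge, so that view's centre estimate (y -0.055) is skewed. The side view gave -0.062.

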